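# Ready the jar mill: set the end stop, shut the guard, drop the latch

## Task

Get the bench jar mill ready to run. Draw the end stop's T-handled plunger and give it a quarter turn so that it stays out, slide the stop along to the last hole that still leaves the jar free, with no more than about 2 cm of gap, and turn the handle back so that the pin drops into that hole; leave the jar where it lies. Then swing the front guard gate fully shut, lifting its latch bar over the keeper and letting it drop right down into the notch, and let go without disturbing the other things on the bench.

Things in the scene. Friction and masses are not known exactly. Their poses are not given: they have to be found in the camera images.
- mill: Grey bench jar mill, fixed, 450 wide by 280 mm deep, may stand turned. Origin: on the bench under the middle of its two rollers; x to its back, y left along the rollers, z up. 'In the mill' below means this frame, mm. Rollers: radius 18, along y at x -35 and +35, axes 75 high. Motor housing at y 168 to 273, 153 high. Hinge post, 100 high, at (-150, 142), keeper post, 98 high, at (-150, -150).
- rail_hole (a point): First (rightmost) hole of the steel index rail at the mill's front, in the mill at (-72, -115, 78). The rail runs along y, 24 mm wide; its face slopes, facing up and 40 degrees to the front. Six holes, 20 mm apart: y -115, -95, -75, -55, -35, -15. Axes as the mill's.
- end_stop (a joint): Slide of the end stop along the rail, m: 0 = parked in the first hole, grows to the left, towards the jar; 0.02, 0.04, 0.06, 0.08, 0.10 = the next holes (range -0.002 to 0.102). It starts locked in the first hole. With the pin drawn it slides with about 1.5 N and stays where it is left.
- stop_face (a point): Centre of the white nylon pad (28 mm across) of the end stop that meets the jar's end, facing the mill's +y, on an arm over the front roller. Axes as the mill's. In the mill at (-15, -95 + slide, 112).
- plunger (a joint): Draw of the spring plunger along its axis, m: 0 = pin home in a hole, 0.006 = pin riding on the rail between holes, over 0.009 = clear of the bayonet, the handle can be turned; at most 0.015. A spring drives it home: 5 N at 0, 10 N at 0.015. Drawn, turned and let go it stays out at about 0.009. The pin has a round nose and 1.5 mm of play either way in a hole.
- tee (a joint): Turn of the plunger's T-handle about the plunger axis, rad: 0 = home; a quarter turn (1.57) either way (+ is anticlockwise seen from the handle's end; stops at 1.65) parks the drawn plunger on its bayonet. It cannot be turned while home and stays at the angle where it is left.
- tee_grip (a point): Middle of the black T-handle, a bar 40 long, 12 wide, 14 mm tall on a 10 mm stem. z axis: along the plunger, outwards, 40 degrees from vertical, leaning to the mill's front (-x). x axis: along the bar; at turn 0 it points back up the slope, so the 12 mm width lies along the rail. In the mill at (-101, -115 + slide, 112) when home, its middle 24 mm above the 22 mm wide collar.
- jar_end (a point): Centre of the flat right-hand end of the white porcelain mill jar that lies loose across the two rollers: 100 mm across, 120 mm long from this end plus a 20 mm steel lid at the far end, 1.4 kg, its axis along the mill's y, 133 mm above the bench. It may lie anywhere along the rollers.
- gate (a joint): Angle of the front guard gate, rad: 0 = shut, grows as it swings out to the front (the mill's -x); at most 0.9. It stays where it is left (0.08 N m of friction).
- gate_hinge (a point): On the gate's vertical hinge axis, at its left end, in the mill at (-155, 125, 70). The gate is a steel frame with wires, 245 long, 8 mm thick, from 20 to 100 mm above the bench; at angle g it runs from the hinge along (-sin g, -cos g) in the mill.
- latch (a joint): Lift of the gravity latch bar on the gate, rad: 0 = down, level; grows as its free end rises; at most 0.8. Let go, it falls. While down it strikes the outside of the keeper's lip with the gate about 0.05 rad from shut; it clears the lip from 0.15 up; down behind the lip with the gate shut it is latched.
- latch_pivot (a point): Pivot of the latch bar, on the gate's outer face, axis square to the gate: 140 mm along the gate from the hinge, 8 mm outside the gate's middle plane, 86 mm above the bench. The bar is flat steel, 180 long, 16 high, 6 mm thick, 0.2 kg; it reaches 155 mm beyond the pivot, 50 mm past the gate's free end.
- latch_ball (a point): Centre of the black ball knob, 25 mm across, by which the latch bar is lifted, on a 10 mm stem above the bar. With the bar down it is 95 mm from the pivot towards the free end and 59 mm above it: 145 mm above the bench, 45 mm above the gate's top edge.
- keeper (a point): Middle of the notch of the steel keeper, on the floor of its channel, in the mill at (-163, -150, 76). The keeper (20 mm long) sits on the front of a post at (-150, -150), 98 high. Its front lip, x -174 to -169, rises to 96 mm above the bench; the bar drops between lip and post, its bottom at 78 when down.
- bowl: Small terracotta bowl, loose, 110 mm across, 45 mm high, right of the mill. Origin under its middle.
- spare_jar: Spare white porcelain mill jar standing loose on its end, 90 mm across, 139 mm high with its steel lid, in front and right of the mill. Origin under its middle.
- knife: Wooden modelling knife, loose, 180 mm long, 18 mm wide, 12 mm thick, lying on the bench in front and left of the mill. Origin near its middle, x along it.
- hood_edge (a point): Middle of the front edge of the mill's fixed wire guard, an 8 mm bar along y, in the mill at (-93, 0, 232), from y -160 to 160. The guard roof (wires, underside 227 high) runs from here to the back, over the jar and the rollers, and down the back at x 107. It hangs over the end stop's handle, so a hand reaches the handle slantwise from the front.
Mind the look-alikes: they are no part of the job. What is shaped like the part that bears jar_end but blue, pink or red is not meant.

How it is judged:
On the way, in this order (a step that is already met when the one before it is completed fails the run):
1. the plunger is drawn and turned so that it is parked out (value of joint plunger above 0.007 m and (value of joint tee above 0.6 rad or value of joint tee below -0.6 rad)), for 0.2 s.
2. the end stop is relocked in a hole close to the jar, the guard gate still open (value of joint plunger below 0.002 m and value of joint tee between -0.25 and 0.25 rad and value of joint gate above 0.1 rad and y of jar_end in the frame of stop_face between -0.001 and 0.025 m), for 0.2 s.
3. the gate is shut and the latch bar down in the notch (value of joint gate below 0.025 rad and value of joint latch below 0.04 rad), for 0.2 s.
At the end, for the whole second after the job is handed in: The end stop is locked (pin home to within 2 mm, handle turned back to within 0.25 rad) with 0 to 25 mm between its pad and the jar's end; the gate is shut (within 0.025 rad) and the latch bar is down in the keeper's notch (within 0.04 rad) (all of step 3 and value of joint plunger below 0.002 m and value of joint tee between -0.25 and 0.25 rad and y of jar_end in the frame of stop_face between -0.001 and 0.025 m); the robot touches nothing.
It fails at once if the jar is shoved more than 12 mm from where it lay (distance of jar_end from where it was at the start of the episode above 0.012 m).
It fails at once if the bowl, the spare jar or the knife is moved more than 15 mm (distance of any of bowl, spare_jar, knife from where it was at the start of the episode above 0.015 m).
It also fails if it takes over 58 s, if anything falls off the work surface, if the arm or the gripper's body presses on something with over 40 N, if the wrist force passes 120 N, or if a joint passes its speed limit or range.

## Robot

A 6-joint arm with a two-finger parallel gripper is mounted at the origin on the work surface. World frame = base frame: x ahead of the robot, y to its left, z up, the work surface at z = 0. Lengths are in m, angles in rad, forces in N, time in s.
With the tool pointing down it reaches from about 0.4 to 0.925 m from the base axis. Payload 12.5 kg.
Tool frame: the origin (TCP) lies midway between the tips of the shut fingers; the grasp point (between the pads) lies 19 mm behind it; z points along the fingers, y is the line along which they close (so a half turn about z gives the same grasp; the last joint's range is limited). The gripper opens to 95 mm and grips with 3 to 60 N. Pads are 20 mm wide; open, the fingers measure 119 mm over their backs; the gripper's body (75 mm by 180 mm) begins 59 mm behind the grasp point.
Start: joints at [-1.378, 0.491, 1.559, -0, 1.092, -0.106], TCP at [0.184, -0.597, 0.215] pointing down, gripper open.
Joint ranges: [-3.1, 3.1], [-0.84, 2.19], [0.05, 2.79], [-1.13, 4.28], [0.06, 2.93], [-2.69, 2.69]. Speed limits (rad/s): [2.22, 2.22, 2.79, 3.14, 3.14, 3.14].

## Interface

Orientations are given as a rotation vector (axis times angle).
In Python, from station import arm, vision gives the robot as it stands. The module is installed in compiled form; this text tells all that it offers.
- The arm moves only by the tool step_arm, never from a script. Its argument "plan" is a list of rows, each an object of numbers: "x", "y", "z": the shift along the tool's x, y, z in mm; "rx", "ry", "rz": the turn, a rotation vector about the tool's x, y, z in degrees. A call has 1 to 20 rows; each row shifts and turns the commanded pose from where the row before left it, along the tool's axes as they then stand; what a row does not reach is not made up. A row lasts 1/8 s, in which the tool goes at most 62.5 mm and 10.7 degrees, less where a joint would pass 70% of its speed; a pose out of reach is approached as far as the arm can. A call with a gripper value outside its range is refused whole. "claw" is the opening in per cent of the stroke, from 0 (shut) to 100 (fully open), set as the call begins (left out, the last holds). The fingers move at their own pace and stop on an object; "newtons" is the grip in N (left out, the last holds). Time passes only in rows, so rows that do not move let the fingers close. It gives the time, the measured TCP pose, the force, the opening and the grip force at its end, in the units of the state.
- arm.observe(): the state, without advancing time (a new reading comes with each control period).
- vision.grab_frame(name): name is "side" or "top"; returns a dict with "frame" (400x640x3 uint8, blue, green, red), "z_map" (400x640 float32, m along the optical axis (not along the pixel's ray), 0 where there is no reading), "intrinsics" (3x3 intrinsics, pixels), "T" (4x4, takes a point from camera to world coordinates). Camera axes: x right, y down, z forward; pixel columns grow to the right and rows downward; lengths in m; the calibration is good to about 2 mm. A picture is of the moment at which its call begins.
- arm.sign_off(): hands the job in; it is judged then, once.
Trained networks look in a picture, given as the dict that the camera call returned (one of the last four; its "shot" number tells which), for a name from the list of things; names that differ only in an ending like _2 or _b are one class to them, and where a whole thing is asked for, a point or a joint stands for the part that bears it (a point fixed in the world has none). Each returns a list of dicts, best first, with "p" (0 to 1); they miss things now and then, are a little off and sometimes report something else, mostly with a low value. They report only what shows in the picture. A call takes as long as a camera call. They do not tell look-alikes from the thing itself.
- vision.search_frame(target, picture): "position" ([x, y, z] in m, in world coordinates, good to about 4 mm: the middle of the surface that is visible of it).
- vision.trace(target, picture): "region" (400x640 bool, what is visible of it).
- vision.mark_of(target, picture): "position" ([x, y, z] in m, in world coordinates, good to about 4 mm: a listed point, or the origin of a listed thing).
The state is a dict: "clock": time; "joints": joint angles; "qvel": joint speeds; "effort": joint torques, N m; "eef_pos": TCP position; "ee_rot": TCP orientation; "force": force on the tool from outside, world axes, zero at the start; "ft_torque": the same for the moment, N m; "grip_width": opening from 0.0 (shut) to 1.0 (fully open); "finger_force": force on a finger pad.
Only numpy, scipy, OpenCV 4.12 (cv2) and the standard library are available. Lean on these libraries where they do the work, as an engineer would, in place of code of your own. Each camera call takes 0.05 s, during which the arm holds its last target. There are 200 camera calls.

## Working session

There is one attempt and no reset: what is moved stays moved. The work goes in short steps, Python scripts to look and compute and a tool call to move; the robot and the scene stay as the last step left them, time stands still between calls to the robot, and variables do not carry over. Pictures are saved under pics/ and viewed, at most 10 in all, crops included, and the job is handed in when it is done.

Besides the shell and the picture viewer there is one more tool, called after "Request:" by a JSON object that holds its "name" and its "arguments". step_arm: Moves the arm, as the interface text tells. Its arguments: {"type":"object","properties":{"plan":{"type":"array","items":{"type":"object","properties":{"x":{"type":"number"},"y":{"type":"number"},"z":{"type":"number"},"rx":{"type":"number"},"ry":{"type":"number"},"rz":{"type":"number"}}}},"claw":{"type":"number"},"newtons":{"type":"number"}},"required":["plan"]}

```bash
mkdir -p pics
cat > h.py <<'E'
import numpy as np, cv2
from station import arm, vision
from scipy.spatial.transform import Rotation as R
def snap(cam,fn=None):
    p=vision.grab_frame(cam)
    if fn: cv2.imwrite('pics/'+fn,p['frame'])
    return p
E
python3 - <<'E'
from h import *
print(arm.observe())
for c in('side','top'):
    p=snap(c,c+'0.png'); print(c,p['T'].round(3).tolist(),p['intrinsics'].tolist())
    for n in ['mill','rail_hole','stop_face','tee_grip','jar_end','gate_hinge','latch_pivot','latch_ball','keeper','bowl','spare_jar','knife','hood_edge']:
        print(n,[(np.round(d['position'],4).tolist(),round(d['p'],2)) for d in vision.mark_of(n,p)[:3]])
E
```

```text
{'clock': 0.0, 'joints': array([-1.37757213e+00,  4.91553295e-01,  1.55950839e+00, -1.00415847e-05,
        1.09170225e+00, -1.05638538e-01]), 'qvel': array([ 3.96123845e-04,  1.55887695e-05, -1.44547802e-03, -9.51141933e-04,
       -1.21661607e-04,  8.81575985e-06]), 'effort': array([-6.61119229e-04, -6.12654161e+01, -2.58187437e+01,  6.92532677e-02,
        4.81939595e-02, -6.51716505e-05]), 'eef_pos': array([ 0.18396436, -0.59702537,  0.21404535]), 'ee_rot': array([-3.10542459e+00, -4.67540353e-01,  9.44908610e-05]), 'force': array([-0.06854122, -0.08762158,  0.48028128]), 'ft_torque': array([-0.01040232, -0.01930319,  0.01222134]), 'finger_force': 0.0, 'grip_width': 0.9959356136367767}
side [[-0.976, 0.209, -0.062, 0.618], [0.217, 0.929, -0.299, 0.294], [-0.005, -0.305, -0.952, 1.024], [0.0, 0.0, 0.0, 1.0]] [[375.50189739218115, 0.0, 320.97845373282144], [0.0, 375.50189739218115, 201.94591164420373], [0.0, 0.0, 1.0]]
mill [([0.7364, -0.0617, 0.0044], 0.57)]
rail_hole [([0.655, -0.163, 0.0754], 0.83)]
stop_face [([0.7152, -0.1537, 0.1092], 0.65)]
tee_grip [([0.6223, -0.1639, 0.109
[... 1177 characters left out ...]
7213, 0.4248, 0.0521], 0.95), ([0.7358, -0.073, 0.1384], 0.84), ([0.4004, -0.2208, 0.0423], 0.75)]
gate_hinge [([0.6235, -0.1661, 0.1076], 0.74), ([0.5918, 0.0735, 0.0738], 0.65)]
latch_pivot [([0.5175, -0.0388, 0.0872], 0.61), ([0.4934, -0.3796, 0.0026], 0.5), ([0.6232, -0.1658, 0.1095], 0.26)]
latch_ball [([0.4753, -0.1245, 0.1418], 0.64)]
keeper [([0.5602, -0.1912, 0.0786], 0.64), ([0.7343, -0.0574, -0.0012], 0.59), ([0.6238, -0.1642, 0.1102], 0.41)]
bowl []
spare_jar [([0.4916, -0.3795, 0.0007], 0.74), ([0.627, -0.1641, 0.1125], 0.7), ([0.7331, -0.0567, 0.0007], 0.66)]
knife [([0.542, 0.1976, 0.0017], 0.76)]
hood_edge [([0.6393, -0.0492, 0.231], 0.84), ([0.7357, -0.0596, -0.0015], 0.46)]
```

View pics/side0.png

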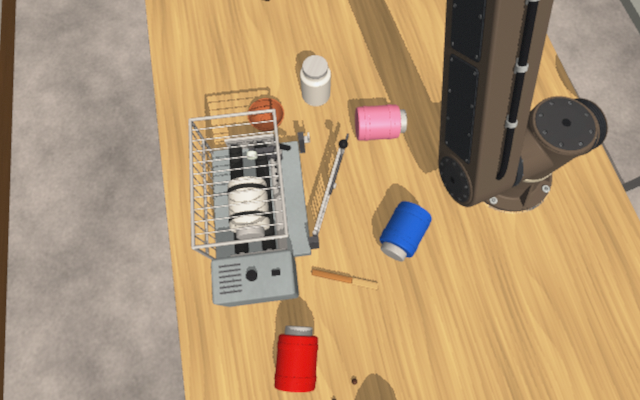

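View pics/top0.png

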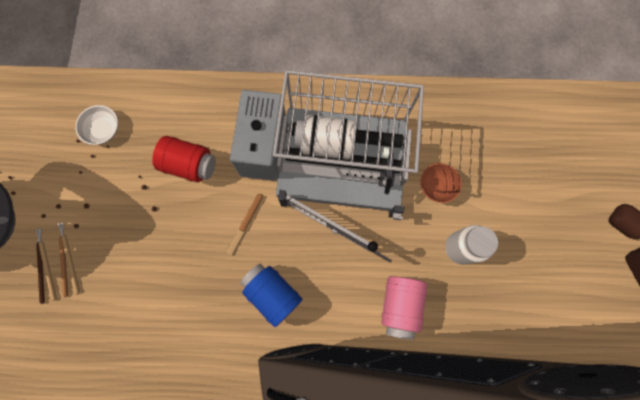

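```bash
cat >> h.py <<'E'
NOM={'rail_hole':(-72,-115,78),'stop_face':(-15,-95,112),'tee_grip':(-101,-115,112),'gate_hinge':(-155,125,70),'keeper':(-163,-150,76),'hood_edge':(-93,0,232),'mill':(0,0,0)}
def fit(obs):  # list of (name,pos) -> yaw, origin
    from scipy.optimize import least_squares
    A=np.array([NOM[n] for n,_ in obs])/1000;B=np.array([p for _,p in obs])
    f=lambda v:((R.from_euler('z',v[0]).apply(A)+v[1:]-B)).ravel()
    s=least_squares(f,[0,.73,-.06,0],loss='soft_l1',f_scale=.004)
    return s.x,f(s.x).reshape(-1,3)
E
python3 - <<'E'
from h import *
guess=np.array([.735,-.06,0])
obs=[];jar=[];piv=[];ball=[]
for k in range(2):
  for c in('side','top'):
    p=snap(c)
    for n in NOM:
        g=R.from_euler('z',-.06).apply(np.array(NOM[n])/1000)+guess
        for d in vision.mark_of(n,p):
            if np.linalg.norm(d['position']-g)<.03: obs.append((n,d['position']));break
    for n,l,g in (('jar_end',jar,(.7358,-.073,.136)),('latch_pivot',piv,(.52,-.04,.086)),('latch_ball',ball,(.473,-.123,.144))):
        for d in vision.mark_of(n,p):
            if np.linalg.norm(d['position']-np.array(g))<.05:l.append(d['position']);break
    if k==0:
        for d in vision.search_frame('jar_end',p): print(c,'jarsearch',np.round(d['position'],3),d['p'])
        for d in vision.trace('jar_end',p):
            m=d['region'];v,u=np.nonzero(m);print('reg',u.min(),u.max(),v.min(),v.max(),p['frame'][m].mean(0).round(),d['p'])
x,r=fit(obs);print(x)
for o,e in zip(obs,r):print(o[0],(e*1000).round(1))
Ri=R.from_euler('z',-x[0])
for n,l in(('jar',jar),('piv',piv),('ball',ball)):print(n,(Ri.apply(np.array(l)-x[1:])*1000).round(1))
E
```

```text
side jarsearch [0.694 0.362 0.093] 0.83
side jarsearch [0.741 0.002 0.173] 0.74
side jarsearch [0.367 0.121 0.09 ] 0.72
side jarsearch [ 0.346 -0.19   0.089] 0.68
side jarsearch [ 0.669 -0.166  0.108] 0.38
reg 227 269 176 239 [168. 179. 185.] 0.95
reg 274 317 325 392 [ 35.  42. 195.] 0.95
reg 354 405 104 140 [164. 142. 223.] 0.81
reg 379 430 201 261 [171. 100.  61.] 0.56
reg 247 288 143 158 [105. 108. 110.] 0.55
top jarsearch [0.693 0.35  0.09 ] 0.85
top jarsearch [0.358 0.118 0.094] 0.8
top jarsearch [ 0.334 -0.201  0.083] 0.73
reg 241 301 264 326 [136.  74.  49.] 0.95
reg 295 354 115 159 [142. 151. 162.] 0.71
reg 382 426 276 339 [132. 117. 197.] 0.63
reg 151 215 135 184 [ 47.  51. 152.] 0.56
[-0.0896258   0.7356445  -0.05848126 -0.0008288 ]
rail_hole [-2.6 -3.9 -0.5]
stop_face [-5.8  4.7  3. ]
tee_grip [ 3.5  1.  -1.5]
gate_hinge [ 0.1 -3.5  1. ]
keeper [-2.2  0.1 -2.9]
hood_edge [ 0.9 -2.7  1.3]
mill [-1.5 -0.8 -4.6]
stop_face [-1.1 -0.8  0.6]
tee_grip [2.6 0.7 0.5]
gate_hinge [ 1.5  0.9 -0.8]
keeper [ 3.9 -4.   0.6]
hood_edge [2.5 2.3 3. ]
mill [ 0.3  0.4 -0.4]
rail_hole [-1.7 -4.7 -0.5]
stop_face [-5.3  0.4 -0. ]
tee_grip [2.3 2.7 1. ]
gate_hinge [-2.9 -0.2  1.7]
keeper [ 1.  -1.8 -0.1]
hood_edge [-1.4 -0.6  1.9]
mill [-0.6  3.1 -5.4]
rail_hole [-2.9  0.7  2. ]
stop_face [-2.6  0.5 -1.7]
tee_grip [-1.3  1.5  0.1]
gate_hinge [3.8 3.  0.2]
keeper [ 3.8  0.1 -1.7]
hood_edge [ 2.4 -1.8  4.2]
mill [ 1.9  0.5 -2.2]
jar [[  1.2 -17.  132.8]
 [  1.1 -13.2 137. ]
 [  3.4 -12.6 134.2]
 [ -0.7 -14.2 134.8]]
piv [[-2.171e+02 -2.500e+00  8.420e+01]
 [-2.199e+02  2.000e-01  8.810e+01]
 [-2.191e+02 -2.400e+00  8.690e+01]
 [-2.189e+02 -1.100e+00  8.430e+01]]
ball [[-254.7  -87.5  144.5]
 [-253.9  -88.9  143.2]
 [-257.2  -89.8  147.7]
 [-254.   -92.   144.5]]
```

Run:
```python
from h import *
yaw,o=-.0896,np.array([.7356,-.0585,-.0008]);Rm=R.from_euler('z',yaw)
for c in('side','top'):
    p=snap(c);z=p['z_map'];v,u=np.nonzero(z>0);K=p['intrinsics'];zz=z[v,u]
    P=np.c_[(u-K[0,2])*zz/K[0,0],(v-K[1,2])*zz/K[1,1],zz]@p['T'][:3,:3].T+p['T'][:3,3]
    M=Rm.inv().apply(P-o)*1000
    for lo,hi in((160,178),(176,192)):
        s=M[(abs(M[:,0])<40)&(M[:,2]>lo)&(M[:,2]<hi)&(abs(M[:,1])<170)]
        h,e=np.histogram(s[:,1],np.arange(-40,40,4));print(c,lo,len(s),dict(zip(e[:-1].astype(int),h)),np.percentile(s[:,1],[0,1,99,100]).round(1))
# clearance
g=np.arange(0,5)
def clear(tau,th,slide,draw=12,back=3):
    tau=np.radians(tau)
    u,v,w=np.eye(3)
    b=w*np.cos(tau)+np.sin(tau)*(-u*np.cos(th)-v*np.sin(th)); c=v*np.cos(th)-u*np.sin(th);t=np.cross(b,c)
    vs=np.arange(-45-slide,200,2.);Q=np.c_[83.3+0*vs,vs,86.8-draw+0*vs]-back*b
    D=np.c_[np.maximum(np.maximum(59-Q@b,Q@b-300),0),np.maximum(abs(Q@c)-90,0),np.maximum(abs(Q@t)-37.5,0)]
    return np.linalg.norm(D,axis=1).min()-4
for sl in(0,60):
  for sg in(1,-1):
    for tau in(0,10,20,30):
        print(sl,sg,tau,[round(clear(tau,sg*th,sl)) for th in(0,.4,.7,.8,1,1.2,1.4,1.57)])
```

```text
side 160 796 {np.int64(-40): np.int64(0), np.int64(-36): np.int64(0), np.int64(-32): np.int64(0), np.int64(-28): np.int64(0), np.int64(-24): np.int64(0), np.int64(-20): np.int64(5), np.int64(-16): np.int64(8), np.int64(-12): np.int64(20), np.int64(-8): np.int64(20), np.int64(-4): np.int64(17), np.int64(0): np.int64(19), np.int64(4): np.int64(19), np.int64(8): np.int64(27), np.int64(12): np.int64(17), np.int64(16): np.int64(11), np.int64(20): np.int64(26), np.int64(24): np.int64(24), np.int64(28): np.int64(20), np.int64(32): np.int64(19)} [-17.7 -15.1 120.8 122. ]
side 176 894 {np.int64(-40): np.int64(0), np.int64(-36): np.int64(0), np.int64(-32): np.int64(0), np.int64(-28): np.int64(0), np.int64(-24): np.int64(0), np.int64(-20): np.int64(12), np.int64(-16): np.int64(23), np.int64(-12): np.int64(9), np.int64(-8): np.int64(28), np.int64(-4): np.int64(30), np.int64(0): np.int64(33), np.int64(4): np.int64(36), np.int64(8): np.int64(40), np.int64(12): np.int64(33), np.int64(16): np.int64(16), np.int64(20): np.int64(21), np.int64(24): np.int64(29), np.int64(28): np.int64(38), np.int64(32):
[... 1120 characters left out ...]
4(32), np.int64(32): np.int64(30)} [-16.3 -14.9  99.1 100.3]
0 1 0 [42, 18, -4, -4, -4, -4, -4, -4]
0 1 10 [54, 30, 6, -3, -4, -4, -4, -4]
0 1 20 [65, 41, 17, 8, -3, -4, -4, -4]
0 1 30 [78, 54, 29, 20, 4, -4, -4, -4]
0 -1 0 [42, 10, -4, -4, -4, -4, -4, -4]
0 -1 10 [54, 21, 2, -3, -4, -4, -4, -4]
0 -1 20 [65, 32, 11, 6, -3, -4, -4, -4]
0 -1 30 [78, 43, 20, 14, 3, -4, -4, -4]
60 1 0 [42, 10, -4, -4, -4, -4, -4, -4]
60 1 10 [54, 21, 2, -3, -4, -4, -4, -4]
60 1 20 [65, 32, 11, 6, -3, -4, -4, -4]
60 1 30 [78, 43, 20, 14, 3, -4, -4, -4]
60 -1 0 [42, 10, -4, -4, -4, -4, -4, -4]
60 -1 10 [54, 21, 2, -3, -4, -4, -4, -4]
60 -1 20 [65, 32, 11, 6, -3, -4, -4, -4]
60 -1 30 [78, 43, 20, 14, 3, -4, -4, -4]
```

```bash
cat >> h.py <<'E'
yaw,o=-.0896,np.array([.7356,-.0585,-.0008]);Rm=R.from_euler('z',yaw)
W=lambda m:Rm.apply(np.array(m)/1000)+o      # mill mm -> world m
Mi=lambda p:Rm.inv().apply(np.array(p)-o)*1000
def pose(tau,th=0,lean=40):   # tool rotation for plunger grip; closing along -v, turned th about plunger axis
    l=np.radians(lean);u=np.array([np.cos(l),0,np.sin(l)]);v=np.array([0,1,0]);w=np.array([-np.sin(l),0,np.cos(l)])
    t=np.radians(tau);b=w*np.cos(t)-u*np.sin(t);z=-b;y=-v;x=np.cross(y,z)
    return Rm*R.from_rotvec(w*th)*R.from_matrix(np.c_[x,y,z])
def rows(p0,R0,p1,R1,n):
    rv=(R0.inv()*R1).as_rotvec(degrees=True)/n;out=[];Rc=R0
    for i in range(n):
        d=Rc.inv().apply((np.array(p1)-p0)/n)*1000
        r=dict(zip(('x','y','z','rx','ry','rz'),[round(float(q),1) for q in (*d,*rv)]));out.append({k:q for k,q in r.items() if q});Rc=Rc*R.from_rotvec(rv,degrees=True)
    print(str(out).replace("'",'"'))
def cur():
    s=arm.observe();return s['eef_pos'],R.from_rotvec(s['ee_rot'])
def st():
    s=arm.observe();p,r=cur();print(s['clock'],'mill',Mi(p).round(1),'z',(Rm.inv()*r).as_matrix()[:,2].round(3),'y',(Rm.inv()*r).as_matrix()[:,1].round(3),'F',s['force'].round(1),'grip',s['grip_width'],s['finger_force'])
E
python3 - <<'E'
from h import *
p,r=cur();R1=pose(18);b=-R1.apply([0,0,1]);tee=W((-101,-115,112))
A=np.array([.40,-.35,.40]); B=tee+b*.16+[0,0,.03]; C=tee-b*.016
print(A,B,C)
rows(p,r,A,r,6); rows(A,r,B,R1,8); rows(B,R1,C+b*.05,R1,3)
E
```

```text
[ 0.4  -0.35  0.4 ] [ 0.48957153 -0.15185984  0.22598708] [ 0.63822927 -0.16521533  0.10272129]
[{"x": 46.5, "y": -28.8, "z": -30.9}, {"x": 46.5, "y": -28.8, "z": -30.9}, {"x": 46.5, "y": -28.8, "z": -30.9}, {"x": 46.5, "y": -28.8, "z": -30.9}, {"x": 46.5, "y": -28.8, "z": -30.9}, {"x": 46.5, "y": -28.8, "z": -30.9}]
[{"x": 18.0, "y": -20.4, "z": 21.7, "rx": -1.4, "ry": 7.2, "rz": 2.5}, {"x": 14.2, "y": -21.6, "z": 23.2, "rx": -1.4, "ry": 7.2, "rz": 2.5}, {"x": 10.3, "y": -22.8, "z": 24.2, "rx": -1.4, "ry": 7.2, "rz": 2.5}, {"x": 6.2, "y": -23.7, "z": 24.7, "rx": -1.4, "ry": 7.2, "rz": 2.5}, {"x": 2.0, "y": -24.5, "z": 24.6, "rx": -1.4, "ry": 7.2, "rz": 2.5}, {"x": -2.1, "y": -25.1, "z": 24.0, "rx": -1.4, "ry": 7.2, "rz": 2.5}, {"x": -6.2, "y": -25.5, "z": 22.9, "rx": -1.4, "ry": 7.2, "rz": 2.5}, {"x": -10.0, "y": -25.7, "z": 21.2, "rx": -1.4, "ry": 7.2, "rz": 2.5}]
[{"x": -8.5, "z": 47.3}, {"x": -8.5, "z": 47.3}, {"x": -8.5, "z": 47.3}]
```

Request:
{"name": "step_arm", "arguments": {"plan": [{"x":46.5,"y":-28.8,"z":-30.9},{"x":46.5,"y":-28.8,"z":-30.9},{"x":46.5,"y":-28.8,"z":-30.9},{"x":46.5,"y":-28.8,"z":-30.9},{"x":46.5,"y":-28.8,"z":-30.9},{"x":46.5,"y":-28.8,"z":-30.9},{"x":18.0,"y":-20.4,"z":21.7,"rx":-1.4,"ry":7.2,"rz":2.5},{"x":14.2,"y":-21.6,"z":23.2,"rx":-1.4,"ry":7.2,"rz":2.5},{"x":10.3,"y":-22.8,"z":24.2,"rx":-1.4,"ry":7.2,"rz":2.5},{"x":6.2,"y":-23.7,"z":24.7,"rx":-1.4,"ry":7.2,"rz":2.5},{"x":2.0,"y":-24.5,"z":24.6,"rx":-1.4,"ry":7.2,"rz":2.5},{"x":-2.1,"y":-25.1,"z":24.0,"rx":-1.4,"ry":7.2,"rz":2.5},{"x":-6.2,"y":-25.5,"z":22.9,"rx":-1.4,"ry":7.2,"rz":2.5},{"x":-10.0,"y":-25.7,"z":21.2,"rx":-1.4,"ry":7.2,"rz":2.5},{},{}], "claw": 45, "newtons": 15}}

```text
schema error: expected keys x, y, z, rx, ry, rz
```

Run:
```python
from h import *
st();print(arm.observe()['joints'].round(2))
p,r=cur();R1=pose(18);b=-R1.apply([0,0,1]);tee=W((-101,-115,112));C=tee-b*.016
rows(p,r,C+b*.05,R1,4); rows(C+b*.05,R1,C,R1,3)
p=snap('side','side1.png');p2=snap('top','top1.png')
cv2.imwrite('pics/m1.png',np.hstack([cv2.resize(p['frame'][80:280,150:410],(400,308)),cv2.resize(p2['frame'][60:260,240:500],(400,308))]))
```

```text
3.9 mill [-501.2 -586.   215.5] z [-0. -0. -1.] y [ 0.379 -0.926  0.   ] F [-0.6  0.3 -0.1] grip 1.0005734374866768 0.0
[-1.38  0.49  1.56 -0.    1.09 -0.11]
[{"x": 130.5, "y": -73.8, "z": 21.3, "rx": -2.8, "ry": 14.3, "rz": 5.1}, {"x": 114.6, "y": -86.5, "z": 48.2, "rx": -2.8, "ry": 14.3, "rz": 5.1}, {"x": 91.6, "y": -98.6, "z": 69.5, "rx": -2.8, "ry": 14.3, "rz": 5.1}, {"x": 63.0, "y": -109.3, "z": 83.8, "rx": -2.8, "ry": 14.3, "rz": 5.1}]
[{"z": 16.7}, {"z": 16.7}, {"z": 16.7}]
```

View pics/m1.png

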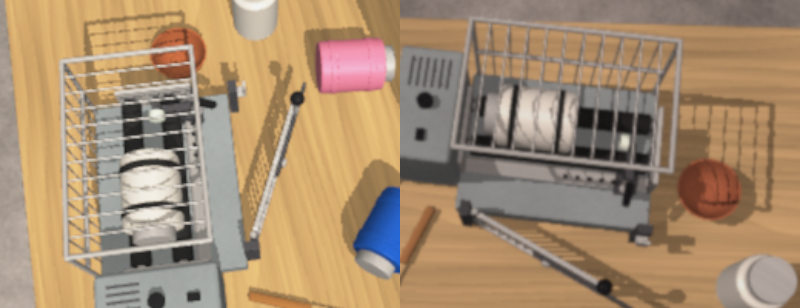

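The montage shows the handle (left crop about (207,102), right crop about (628,190)), with the gate open. The arm hasn't moved, because the plan rows need all six keys.

Request:
{"name": "step_arm", "arguments": {"plan": [{"x":46.5,"y":-28.8,"z":-30.9,"rx":0,"ry":0,"rz":0},{"x":46.5,"y":-28.8,"z":-30.9,"rx":0,"ry":0,"rz":0},{"x":46.5,"y":-28.8,"z":-30.9,"rx":0,"ry":0,"rz":0},{"x":46.5,"y":-28.8,"z":-30.9,"rx":0,"ry":0,"rz":0},{"x":46.5,"y":-28.8,"z":-30.9,"rx":0,"ry":0,"rz":0},{"x":46.5,"y":-28.8,"z":-30.9,"rx":0,"ry":0,"rz":0},{"x":18.0,"y":-20.4,"z":21.7,"rx":-1.4,"ry":7.2,"rz":2.5},{"x":14.2,"y":-21.6,"z":23.2,"rx":-1.4,"ry":7.2,"rz":2.5},{"x":10.3,"y":-22.8,"z":24.2,"rx":-1.4,"ry":7.2,"rz":2.5},{"x":6.2,"y":-23.7,"z":24.7,"rx":-1.4,"ry":7.2,"rz":2.5},{"x":2.0,"y":-24.5,"z":24.6,"rx":-1.4,"ry":7.2,"rz":2.5},{"x":-2.1,"y":-25.1,"z":24.0,"rx":-1.4,"ry":7.2,"rz":2.5},{"x":-6.2,"y":-25.5,"z":22.9,"rx":-1.4,"ry":7.2,"rz":2.5},{"x":-10.0,"y":-25.7,"z":21.2,"rx":-1.4,"ry":7.2,"rz":2.5},{"x":0,"y":0,"z":0,"rx":0,"ry":0,"rz":0}], "claw": 45, "newtons": 15}}

```text
clock: 5.88
eef_pos: [0.4801, -0.1725, 0.2534]
ee_rot: [-2.835, -0.015, -1.338]
force: [0.3, 0.2, -0.4]
grip_width: 0.45
finger_force: 0.0
```

```bash
sed -i "s/out.append({k:q for k,q in r.items() if q})/out.append(r)/" h.py
python3 - <<'E'
from h import *
st();print(arm.observe()['joints'].round(2))
p,r=cur();R1=pose(18);b=-R1.apply([0,0,1]);tee=W((-101,-115,112));C=tee-b*.016
rows(p,r,C+b*.05,R1,4); rows(C+b*.05,R1,C,R1,3)
E
```

```text
5.875 mill [-244.2 -136.4  254.2] z [ 0.768  0.079 -0.636] y [ 0.101 -0.995 -0.002] F [ 0.3  0.2 -0.4] grip 0.45013002503766103 0.0
[-0.78  0.16  2.31  1.63  0.58 -0.64]
[{"x": -5.5, "y": -2.4, "z": 42.1, "rx": -1.2, "ry": 1.9, "rz": 0.8}, {"x": -6.9, "y": -3.2, "z": 41.9, "rx": -1.2, "ry": 1.9, "rz": 0.8}, {"x": -8.3, "y": -3.9, "z": 41.5, "rx": -1.2, "ry": 1.9, "rz": 0.8}, {"x": -9.8, "y": -4.7, "z": 41.2, "rx": -1.2, "ry": 1.9, "rz": 0.8}]
[{"x": -0.0, "y": -0.0, "z": 16.7, "rx": 0.0, "ry": 0.0, "rz": 0.0}, {"x": -0.0, "y": -0.0, "z": 16.7, "rx": 0.0, "ry": 0.0, "rz": 0.0}, {"x": -0.0, "y": -0.0, "z": 16.7, "rx": 0.0, "ry": 0.0, "rz": 0.0}]
```

Request:
{"name": "step_arm", "arguments": {"plan": [{"x":-5.5,"y":-2.4,"z":42.1,"rx":-1.2,"ry":1.9,"rz":0.8},{"x":-6.9,"y":-3.2,"z":41.9,"rx":-1.2,"ry":1.9,"rz":0.8},{"x":-8.3,"y":-3.9,"z":41.5,"rx":-1.2,"ry":1.9,"rz":0.8},{"x":-9.8,"y":-4.7,"z":41.2,"rx":-1.2,"ry":1.9,"rz":0.8},{"x":0,"y":0,"z":0,"rx":0,"ry":0,"rz":0}]}}

```text
clock: 6.5
eef_pos: [0.593, -0.1605, 0.1356]
ee_rot: [2.717, -0.107, 1.504]
force: [-0.0, -0.0, 0.3]
grip_width: 0.456
finger_force: 0.0
```

Run:
```python
from h import *
st();print(arm.observe()['joints'].round(2))
p,r=cur();R1=pose(18);b=-R1.apply([0,0,1]);tee=W((-101,-115,112));C=tee-b*.016
rows(p,r,C,R1,4)
p=snap('side','side2.png');p2=snap('top','top2.png')
for q in(p,p2):print([(Mi(d['position']).round(1),round(d['p'],2)) for d in vision.mark_of('tee_grip',q)])
cv2.imwrite('pics/m2.png',np.hstack([cv2.resize(p['frame'][80:280,150:410],(400,308)),cv2.resize(p2['frame'][60:260,240:500],(400,308))]))
```

```text
6.5 mill [-132.9 -114.3  136.4] z [ 0.847  0.012 -0.531] y [ 0.012 -1.    -0.004] F [-0.  -0.   0.3] grip 0.45577614441153635 0.0
[-0.55  0.58  2.3   2.57  0.78 -1.4 ]
[{"x": -0.9, "y": 0.3, "z": 14.0, "rx": -0.2, "ry": 0.0, "rz": 0.1}, {"x": -0.9, "y": 0.3, "z": 14.0, "rx": -0.2, "ry": 0.0, "rz": 0.1}, {"x": -0.9, "y": 0.2, "z": 14.0, "rx": -0.2, "ry": 0.0, "rz": 0.1}, {"x": -0.9, "y": 0.2, "z": 14.0, "rx": -0.2, "ry": 0.0, "rz": 0.1}]
[(array([-104.7, -119.6,  111.6]), 0.38)]
[(array([ -97.7, -117.7,  114.8]), 0.54)]
```

View pics/m2.png

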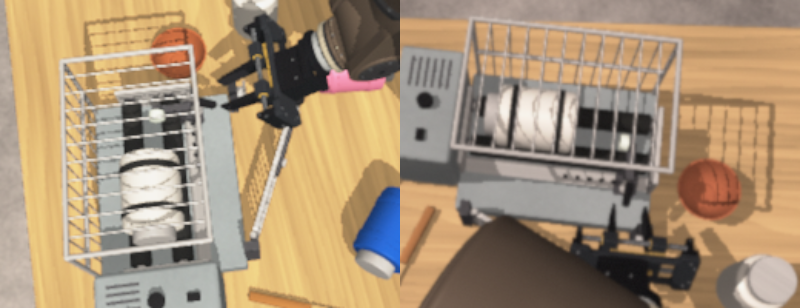

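The fingers straddle the handle: right crop tips at about (612,212) and (645,212), with the handle at (628,190). Moving in to grip.

Request:
{"name": "step_arm", "arguments": {"plan": [{"x":-0.9,"y":0.3,"z":14,"rx":-0.2,"ry":0,"rz":0},{"x":-0.9,"y":0.3,"z":14,"rx":-0.2,"ry":0,"rz":0},{"x":-0.9,"y":0.3,"z":14,"rx":-0.2,"ry":0,"rz":0},{"x":-0.9,"y":0.3,"z":14,"rx":-0.2,"ry":0,"rz":0},{"x":0,"y":0,"z":0,"rx":0,"ry":0,"rz":0}]}}

```text
clock: 7.32
eef_pos: [0.6375, -0.1668, 0.1041]
ee_rot: [2.7, -0.12, 1.497]
force: [-0.0, 0.3, -0.3]
grip_width: 0.451
finger_force: 0.0
```

Request:
{"name": "step_arm", "arguments": {"plan": [{"x":0,"y":0,"z":0,"rx":0,"ry":0,"rz":0},{"x":0,"y":0,"z":0,"rx":0,"ry":0,"rz":0},{"x":0,"y":0,"z":0,"rx":0,"ry":0,"rz":0},{"x":0,"y":0,"z":0,"rx":0,"ry":0,"rz":0},{"x":0,"y":0,"z":0,"rx":0,"ry":0,"rz":0}], "claw": 0, "newtons": 40}}

```text
clock: 7.95
eef_pos: [0.6368, -0.1671, 0.1052]
ee_rot: [2.699, -0.121, 1.498]
force: [-1.4, -0.4, 1.7]
grip_width: 0.122
finger_force: 40.0
```

Run:
```python
from h import *
st();p,r=cur()
w=Rm.apply([-np.sin(np.radians(40)),0,np.cos(np.radians(40))])
rows(p,r,p+w*.0125,r,5)
# turn .7 about the plunger axis through the grasp (bar middle on the tool axis)
p=p+w*.0125;n=5;a=.7/n;g=p-r.apply([0,0,.016]);
ax=r.inv().apply(w)*np.degrees(a);L=np.array([0,0,16.]);T=R.from_rotvec(ax,degrees=True)
print('turn row shift',(T.apply(L)-L).round(2),'rot',ax.round(2))
```

```text
7.95 mill [ -88.6 -117.   106. ] z [ 0.849 -0.008 -0.529] y [-0.004 -1.     0.008] F [-1.4 -0.4  1.7] grip 0.12224526839709365 39.99843657016754
[{"x": 0.8, "y": 0.0, "z": -2.4, "rx": 0.0, "ry": 0.0, "rz": 0.0}, {"x": 0.8, "y": 0.0, "z": -2.4, "rx": 0.0, "ry": 0.0, "rz": 0.0}, {"x": 0.8, "y": 0.0, "z": -2.4, "rx": 0.0, "ry": 0.0, "rz": 0.0}, {"x": 0.8, "y": 0.0, "z": -2.4, "rx": 0.0, "ry": 0.0, "rz": 0.0}, {"x": 0.8, "y": 0.0, "z": -2.4, "rx": 0.0, "ry": 0.0, "rz": 0.0}]
turn row shift [-0.03 -0.69 -0.02] rot [ 2.49  0.07 -7.62]
```

Request:
{"name": "step_arm", "arguments": {"plan": [{"x":0.8,"y":0,"z":-2.4,"rx":0,"ry":0,"rz":0},{"x":0.8,"y":0,"z":-2.4,"rx":0,"ry":0,"rz":0},{"x":0.8,"y":0,"z":-2.4,"rx":0,"ry":0,"rz":0},{"x":0.8,"y":0,"z":-2.4,"rx":0,"ry":0,"rz":0},{"x":0.8,"y":0,"z":-2.4,"rx":0,"ry":0,"rz":0},{"x":0,"y":0,"z":0,"rx":0,"ry":0,"rz":0}]}}

```text
clock: 8.7
eef_pos: [0.629, -0.1664, 0.1146]
ee_rot: [2.699, -0.121, 1.497]
force: [7.7, -0.4, -7.3]
grip_width: 0.126
finger_force: 40.0
```

Run:
```python
from h import *
st()
```

```text
8.7 mill [ -96.5 -117.   115.4] z [ 0.848 -0.008 -0.529] y [-0.004 -1.     0.008] F [ 7.7 -0.4 -7.3] grip 0.12606769371623183 39.99528229236603
```

Request:
{"name": "step_arm", "arguments": {"plan": [{"x":0,"y":-0.7,"z":0,"rx":2.5,"ry":0.1,"rz":-7.6},{"x":0,"y":-0.7,"z":0,"rx":2.5,"ry":0.1,"rz":-7.6},{"x":0,"y":-0.7,"z":0,"rx":2.5,"ry":0.1,"rz":-7.6},{"x":0,"y":-0.7,"z":0,"rx":2.5,"ry":0.1,"rz":-7.6},{"x":0,"y":-0.7,"z":0,"rx":2.5,"ry":0.1,"rz":-7.6},{"x":0,"y":0,"z":0,"rx":0,"ry":0,"rz":0},{"x":0,"y":0,"z":0,"rx":0,"ry":0,"rz":0},{"x":0,"y":0,"z":0,"rx":0,"ry":0,"rz":0}]}}

```text
clock: 9.7
eef_pos: [0.6285, -0.1633, 0.1136]
ee_rot: [2.483, 0.889, 1.351]
force: [7.2, -1.5, -7.2]
grip_width: 0.124
finger_force: 40.0
```

Run:
```python
from h import *
st();print(arm.observe()['joints'].round(2))
p,r=cur();w=Rm.apply([-np.sin(np.radians(40)),0,np.cos(np.radians(40))])
c=r.as_matrix()[:,1];v=Rm.apply([0,-1,0]);print('turn',np.arctan2(np.cross(v,c)@w,v@c))
print('per mm along mill y, tool:',r.inv().apply(Rm.apply([0,1,0])).round(3))
p=snap('side','side3.png');p2=snap('top','top3.png')
cv2.imwrite('pics/m3.png',np.hstack([cv2.resize(p['frame'][80:280,150:410],(400,308)),cv2.resize(p2['frame'][60:260,240:500],(400,308))]))
```

```text
9.7 mill [ -97.3 -114.   114.4] z [ 0.797  0.195 -0.571] y [ 0.488 -0.765  0.42 ] F [ 7.2 -1.5 -7.2] grip 0.1237778883915507 39.99653220176697
[-0.6   0.63  2.16  2.16  0.73 -1.75]
turn 0.6997816390605601
per mm along mill y, tool: [ 0.614 -0.765  0.195]
```

View pics/m3.png

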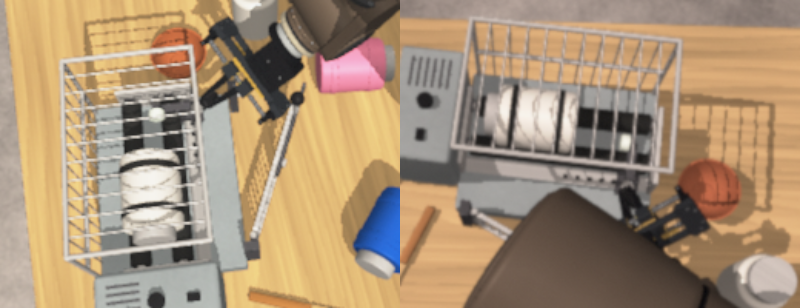

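Handle turned 0.70 rad with no contact on the hood. The lower body corner is near the latch ball (left crop, about (297,98)). I'll turn back while holding the plunger drawn, then slide.

Request:
{"name": "step_arm", "arguments": {"plan": [{"x":0,"y":0.7,"z":0,"rx":-2.5,"ry":-0.1,"rz":7.6},{"x":0,"y":0.7,"z":0,"rx":-2.5,"ry":-0.1,"rz":7.6},{"x":0,"y":0.7,"z":0,"rx":-2.5,"ry":-0.1,"rz":7.6},{"x":0,"y":0.7,"z":0,"rx":-2.5,"ry":-0.1,"rz":7.6},{"x":0,"y":0.7,"z":0,"rx":-2.5,"ry":-0.1,"rz":7.6},{"x":0,"y":0,"z":0,"rx":0,"ry":0,"rz":0},{"x":0,"y":0,"z":0,"rx":0,"ry":0,"rz":0}]}}

```text
clock: 10.68
eef_pos: [0.6293, -0.1659, 0.1144]
ee_rot: [2.7, -0.12, 1.496]
force: [7.1, -0.2, -7.7]
grip_width: 0.124
finger_force: 40.0
```

Run:
```python
from h import *
st();print(arm.observe()['joints'].round(2))
p,r=cur();q=Mi(p);print('tool per mill y',r.inv().apply(Rm.apply([0,1,0])).round(3))
rows(p,r,W((-96.5,q[1]+60,115.4)),pose(18),10)
```

```text
10.675 mill [ -96.3 -116.5  115.2] z [ 0.848 -0.007 -0.53 ] y [-0.004 -1.     0.008] F [ 7.1 -0.2 -7.7] grip 0.12390321526473216 39.995126724243164
[-0.5   0.64  2.23  2.65  0.77 -1.43]
tool per mill y [ 0.005 -1.    -0.007]
[{"x": 0.0, "y": -6.0, "z": -0.1, "rx": 0.0, "ry": 0.0, "rz": 0.0}, {"x": 0.0, "y": -6.0, "z": -0.1, "rx": 0.0, "ry": 0.0, "rz": 0.0}, {"x": 0.0, "y": -6.0, "z": -0.1, "rx": 0.0, "ry": 0.0, "rz": 0.0}, {"x": 0.0, "y": -6.0, "z": -0.1, "rx": 0.0, "ry": 0.0, "rz": 0.0}, {"x": 0.0, "y": -6.0, "z": -0.1, "rx": 0.0, "ry": 0.0, "rz": 0.0}, {"x": 0.0, "y": -6.0, "z": -0.0, "rx": 0.0, "ry": 0.0, "rz": 0.0}, {"x": 0.0, "y": -6.0, "z": -0.0, "rx": 0.0, "ry": 0.0, "rz": 0.0}, {"x": 0.0, "y": -6.0, "z": -0.0, "rx": 0.0, "ry": 0.0, "rz": 0.0}, {"x": 0.0, "y": -6.0, "z": -0.0, "rx": 0.0, "ry": 0.0, "rz": 0.0}, {"x": 0.0, "y": -6.0, "z": -0.0, "rx": 0.0, "ry": 0.0, "rz": 0.0}]
```

Request:
{"name": "step_arm", "arguments": {"plan": [{"x":0,"y":-6,"z":0,"rx":0,"ry":0,"rz":0},{"x":0,"y":-6,"z":0,"rx":0,"ry":0,"rz":0},{"x":0,"y":-6,"z":0,"rx":0,"ry":0,"rz":0},{"x":0,"y":-6,"z":0,"rx":0,"ry":0,"rz":0},{"x":0,"y":-6,"z":0,"rx":0,"ry":0,"rz":0},{"x":0,"y":-6,"z":0,"rx":0,"ry":0,"rz":0},{"x":0,"y":-6,"z":0,"rx":0,"ry":0,"rz":0},{"x":0,"y":-6,"z":0,"rx":0,"ry":0,"rz":0},{"x":0,"y":-6,"z":0,"rx":0,"ry":0,"rz":0},{"x":0,"y":-6,"z":0,"rx":0,"ry":0,"rz":0},{"x":0,"y":0,"z":0,"rx":0,"ry":0,"rz":0},{"x":0,"y":0,"z":0,"rx":0,"ry":0,"rz":0}]}}

```text
clock: 12.18
eef_pos: [0.635, -0.1061, 0.1141]
ee_rot: [2.7, -0.12, 1.497]
force: [7.5, 1.1, -6.8]
grip_width: 0.121
finger_force: 40.0
```

Run:
```python
from h import *
st()
for c in('side','top'):
    p=snap(c,c+'4.png')
    for n in('stop_face','tee_grip','jar_end','latch_ball'):print(c,n,[(Mi(d['position']).round(1),round(d['p'],2)) for d in vision.mark_of(n,p)])
```

```text
12.175 mill [-95.9 -56.4 114.9] z [ 0.848 -0.007 -0.53 ] y [-0.003 -1.     0.008] F [ 7.5  1.1 -6.8] grip 0.12060289516378628 39.99530553817749
side stop_face [(array([-12. , -37.2, 114.2]), 0.57), (array([-214.8,   -2.6,   86.1]), 0.56), (array([-157. ,  126.4,   70.1]), 0.46)]
side tee_grip [(array([-113.4,  -61.1,  121.6]), 0.44)]
side jar_end [(array([  4.2, -14.4, 132.1]), 0.86), (array([-62.8, 477.9,  49.6]), 0.65), (array([-432. ,   88.8,   47.6]), 0.59)]
side latch_ball []
top stop_face [(array([-11.7, -38.1, 115.5]), 0.89)]
top tee_grip [(array([-111. ,  -56.5,  122.9]), 0.39), (array([-214.5, -338.8,    0.9]), 0.27)]
top jar_end [(array([-57.4, 478.3,  51.9]), 0.96), (array([  1.2, -16.6, 135. ]), 0.58)]
top latch_ball []
```

Request:
{"name": "step_arm", "arguments": {"plan": [{"x":0,"y":0.5,"z":0,"rx":0,"ry":0,"rz":0},{"x":-0.8,"y":0,"z":2.4,"rx":0,"ry":0,"rz":0},{"x":-0.8,"y":0,"z":2.4,"rx":0,"ry":0,"rz":0},{"x":-0.8,"y":0,"z":2.4,"rx":0,"ry":0,"rz":0},{"x":-0.8,"y":0,"z":2.4,"rx":0,"ry":0,"rz":0},{"x":-0.8,"y":0,"z":2.4,"rx":0,"ry":0,"rz":0},{"x":0,"y":0,"z":0,"rx":0,"ry":0,"rz":0}]}}

```text
clock: 13.55
eef_pos: [0.6424, -0.1075, 0.1052]
ee_rot: [2.699, -0.121, 1.498]
force: [-4.6, 1.8, 4.7]
grip_width: 0.12
finger_force: 40.0
```

Run:
```python
from h import *
st()
```

```text
13.55 mill [-88.4 -57.2 106. ] z [ 0.849 -0.008 -0.528] y [-0.004 -1.     0.008] F [-4.6  1.8  4.7] grip 0.11958228508642378 39.99944865703583
```

Request:
{"name": "step_arm", "arguments": {"plan": [{"x":0,"y":0,"z":0,"rx":0,"ry":0,"rz":0},{"x":0,"y":0,"z":0,"rx":0,"ry":0,"rz":0},{"x":0,"y":0,"z":0,"rx":0,"ry":0,"rz":0},{"x":0,"y":0,"z":-20,"rx":0,"ry":0,"rz":0},{"x":0,"y":0,"z":-20,"rx":0,"ry":0,"rz":0},{"x":0,"y":0,"z":-30,"rx":0,"ry":0,"rz":0},{"x":20,"y":0,"z":-40,"rx":0,"ry":0,"rz":0},{"x":20,"y":0,"z":-40,"rx":0,"ry":0,"rz":0},{"x":0,"y":0,"z":0,"rx":0,"ry":0,"rz":0}], "claw": 45}}

```text
clock: 14.68
eef_pos: [0.5355, -0.0966, 0.2214]
ee_rot: [2.694, -0.12, 1.503]
force: [-0.4, -0.7, 0.3]
grip_width: 0.449
finger_force: 0.0
```

Run:
```python
from h import *
st();print(arm.observe()['joints'].round(2))
for c in('side','top'):
    p=snap(c,c+'5.png')
    for n in('stop_face','tee_grip','jar_end','latch_ball','latch_pivot'):print(c,n,[(Mi(d['position']).round(1),round(d['p'],2)) for d in vision.mark_of(n,p)[:3]])
a,b=cv2.imread('pics/side5.png'),cv2.imread('pics/top5.png')
cv2.imwrite('pics/m5.png',np.hstack([cv2.resize(a[80:280,150:410],(400,308)),cv2.resize(b[60:260,240:500],(400,308))]))
```

```text
14.675 mill [-195.9  -55.8  222.2] z [ 0.851 -0.009 -0.525] y [-0.005 -1.     0.01 ] F [-0.4 -0.7  0.3] grip 0.4490678971662414 0.0
[-0.45  0.31  2.41  2.63  0.63 -1.34]
side stop_face [(array([ -8.3, -38.8, 110.8]), 0.86)]
side tee_grip [(array([-106.6,  -60.2,  114.2]), 0.6), (array([-256.4,  -90.5,  147.2]), 0.3)]
side jar_end [(array([-66.2, 482.5,  49.6]), 0.96), (array([-431.2,   88.3,   48.5]), 0.75), (array([-316.2, -192.8,   51.3]), 0.56)]
side latch_ball [(array([-257.9,  -87.9,  147.9]), 0.45), (array([ -57.1, -268. ,   -4.3]), 0.35)]
side latch_pivot [(array([-216. ,   -2.5,   82.7]), 0.62), (array([-257.5,  -88.7,  146. ]), 0.58)]
top stop_face [(array([-13.1, -38.5, 111.7]), 0.85)]
top tee_grip [(array([-219.3,    0.3,   85.9]), 0.69), (array([-100.8,  -55.7,  110.4]), 0.56)]
top jar_end [(array([ -2.6, -16.3, 136.4]), 0.73), (array([-316.3, -191.7,   41.3]), 0.7), (array([-434.4,   90.6,   51.2]), 0.64)]
top latch_ball [(array([-255.3,  -90.4,  143.9]), 0.58), (array([-153.4,  119.6,   72.7]), 0.49)]
top latch_pivot [(array([-219.3,    2. ,   86.3]), 0.5), (array([ -52.8, -265.1,    0. ]), 0.49)]
```

View pics/m5.png

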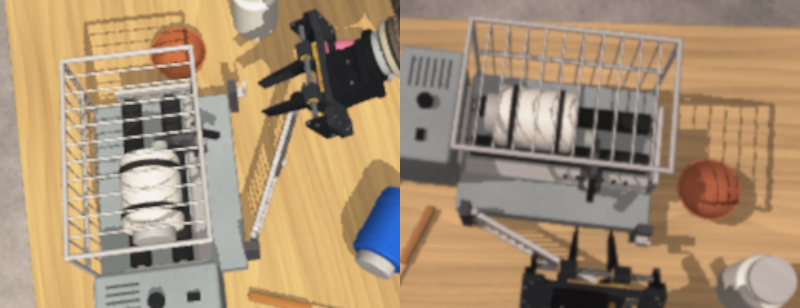

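The stop sits at the new hole with the handle aligned (left crop about (205,133)), and the gap to the jar is about 2 cm. Next is the gate.

```bash
cat >> h.py <<'E'
RG=pose(-20)
def ball(g,f):
    s=140+95*np.cos(f)-59*np.sin(f)
    return np.array([-155-s*np.sin(g)-8*np.cos(g),125-s*np.cos(g)+8*np.sin(g),86+95*np.sin(f)+59*np.cos(f)])
def tcp(g,f):return W(ball(g,f))+RG.apply([0,0,.019])
E
python3 - <<'E'
from h import *
print(ball(.405,0),ball(0,0),ball(0,.25))
p,r=cur();A=tcp(.405,0);B=A+[0,0,.08]
rows(p,r,B,RG,5);rows(B,RG,A,RG,3)
E
```

```text
[-254.94722786  -87.83691325  145.        ] [-163. -110.  145.] [-163.          -92.44984647  166.66920901]
[{"x": -7.7, "y": 6.4, "z": -8.0, "rx": 0.1, "ry": -7.6, "rz": 0.0}, {"x": -8.7, "y": 6.4, "z": -6.9, "rx": 0.1, "ry": -7.6, "rz": 0.0}, {"x": -9.5, "y": 6.4, "z": -5.7, "rx": 0.1, "ry": -7.6, "rz": 0.0}, {"x": -10.2, "y": 6.4, "z": -4.4, "rx": 0.1, "ry": -7.6, "rz": 0.0}, {"x": -10.7, "y": 6.4, "z": -3.0, "rx": 0.1, "ry": -7.6, "rz": 0.0}]
[{"x": -9.1, "y": 0.0, "z": 25.1, "rx": 0.0, "ry": 0.0, "rz": 0.0}, {"x": -9.1, "y": 0.0, "z": 25.1, "rx": 0.0, "ry": 0.0, "rz": 0.0}, {"x": -9.1, "y": 0.0, "z": 25.1, "rx": 0.0, "ry": 0.0, "rz": 0.0}]
```

Request:
{"name": "step_arm", "arguments": {"plan": [{"x":-7.7,"y":6.4,"z":-8,"rx":0,"ry":-7.6,"rz":0},{"x":-8.7,"y":6.4,"z":-6.9,"rx":0,"ry":-7.6,"rz":0},{"x":-9.5,"y":6.4,"z":-5.7,"rx":0,"ry":-7.6,"rz":0},{"x":-10.2,"y":6.4,"z":-4.4,"rx":0,"ry":-7.6,"rz":0},{"x":-10.7,"y":6.4,"z":-3,"rx":0,"ry":-7.6,"rz":0},{"x":0,"y":0,"z":0,"rx":0,"ry":0,"rz":0},{"x":0,"y":0,"z":0,"rx":0,"ry":0,"rz":0}], "claw": 70, "newtons": 15}}

```text
clock: 16.15
eef_pos: [0.5104, -0.0902, 0.2069]
ee_rot: [-2.937, 0.091, -1.002]
force: [0.0, -0.5, -0.4]
grip_width: 0.696
finger_force: 0.0
```

Run:
```python
from h import *
st();print(arm.observe()['joints'].round(2))
p,r=cur();rows(p,r,tcp(.405,0),RG,5)
```

```text
16.15 mill [-221.5  -51.7  207.7] z [ 0.607  0.071 -0.791] y [ 0.046 -0.997 -0.054] F [ 0.  -0.5 -0.4] grip 0.6960104166929315 0.0
[-0.45  0.22  2.25  1.32  0.3  -0.04]
[{"x": -14.1, "y": 7.8, "z": 9.0, "rx": -0.8, "ry": -3.5, "rz": 0.2}, {"x": -13.5, "y": 7.7, "z": 9.9, "rx": -0.8, "ry": -3.5, "rz": 0.2}, {"x": -12.9, "y": 7.6, "z": 10.8, "rx": -0.8, "ry": -3.5, "rz": 0.2}, {"x": -12.2, "y": 7.5, "z": 11.7, "rx": -0.8, "ry": -3.5, "rz": 0.2}, {"x": -11.4, "y": 7.4, "z": 12.5, "rx": -0.8, "ry": -3.5, "rz": 0.2}]
```

Run:
```python
from h import *
p,r=cur();rows(p,r,tcp(.405,0)+[0,0,.08],RG,6)
```

```text
[{"x": -3.6, "y": 5.8, "z": -3.1, "rx": -0.7, "ry": -2.9, "rz": 0.1}, {"x": -3.8, "y": 5.8, "z": -2.8, "rx": -0.7, "ry": -2.9, "rz": 0.1}, {"x": -3.9, "y": 5.9, "z": -2.6, "rx": -0.7, "ry": -2.9, "rz": 0.1}, {"x": -4.0, "y": 5.9, "z": -2.3, "rx": -0.7, "ry": -2.9, "rz": 0.1}, {"x": -4.1, "y": 6.0, "z": -2.0, "rx": -0.7, "ry": -2.9, "rz": 0.1}, {"x": -4.2, "y": 6.0, "z": -1.7, "rx": -0.7, "ry": -2.9, "rz": 0.1}]
```

Request:
{"name": "step_arm", "arguments": {"plan": [{"x":-3.6,"y":5.8,"z":-3.1,"rx":-0.7,"ry":-2.9,"rz":0.1},{"x":-3.8,"y":5.8,"z":-2.8,"rx":-0.7,"ry":-2.9,"rz":0.1},{"x":-3.9,"y":5.9,"z":-2.6,"rx":-0.7,"ry":-2.9,"rz":0.1},{"x":-4,"y":5.9,"z":-2.3,"rx":-0.7,"ry":-2.9,"rz":0.1},{"x":-4.1,"y":6,"z":-2,"rx":-0.7,"ry":-2.9,"rz":0.1},{"x":-4.2,"y":6,"z":-1.7,"rx":-0.7,"ry":-2.9,"rz":0.1},{"x":0,"y":0,"z":0,"rx":0,"ry":0,"rz":0}]}}

```text
clock: 17.02
eef_pos: [0.4807, -0.1234, 0.2064]
ee_rot: [3.072, -0.132, 0.545]
force: [-0.3, -0.2, -0.2]
grip_width: 0.699
finger_force: 0.0
```

Run:
```python
from h import *
st();print(arm.observe()['joints'].round(2))
p,r=cur();rows(p,r,tcp(.405,0),RG,5)
```

```text
17.025 mill [-248.1  -87.4  207.2] z [ 0.344 -0.002 -0.939] y [ 0.003 -1.     0.003] F [-0.3 -0.2 -0.2] grip 0.6990685896626078 0.0
[-0.45  0.21  2.1   0.25  0.51  1.01]
[{"x": -5.6, "y": 0.0, "z": 15.0, "rx": 0.0, "ry": -0.0, "rz": 0.0}, {"x": -5.6, "y": 0.0, "z": 15.0, "rx": 0.0, "ry": -0.0, "rz": 0.0}, {"x": -5.6, "y": 0.1, "z": 15.0, "rx": 0.0, "ry": -0.0, "rz": 0.0}, {"x": -5.6, "y": 0.1, "z": 15.0, "rx": 0.0, "ry": -0.0, "rz": 0.0}, {"x": -5.6, "y": 0.1, "z": 15.0, "rx": 0.0, "ry": -0.0, "rz": 0.0}]
```

Request:
{"name": "step_arm", "arguments": {"plan": [{"x":-5.6,"y":0.1,"z":15,"rx":0,"ry":0,"rz":0},{"x":-5.6,"y":0.1,"z":15,"rx":0,"ry":0,"rz":0},{"x":-5.6,"y":0.1,"z":15,"rx":0,"ry":0,"rz":0},{"x":-5.6,"y":0.1,"z":15,"rx":0,"ry":0,"rz":0},{"x":-5.6,"y":0.1,"z":15,"rx":0,"ry":0,"rz":0},{"x":0,"y":0,"z":0,"rx":0,"ry":0,"rz":0}]}}

```text
clock: 17.77
eef_pos: [0.479, -0.1243, 0.1255]
ee_rot: [3.072, -0.134, 0.541]
force: [0.4, 0.6, 0.2]
grip_width: 0.698
finger_force: 0.0
```

Request:
{"name": "step_arm", "arguments": {"plan": [{"x":0,"y":0,"z":0,"rx":0,"ry":0,"rz":0},{"x":0,"y":0,"z":0,"rx":0,"ry":0,"rz":0},{"x":0,"y":0,"z":0,"rx":0,"ry":0,"rz":0},{"x":0,"y":0,"z":0,"rx":0,"ry":0,"rz":0},{"x":0,"y":0,"z":0,"rx":0,"ry":0,"rz":0}], "claw": 0, "newtons": 25}}

```text
clock: 18.4
eef_pos: [0.4798, -0.1239, 0.1266]
ee_rot: [3.073, -0.134, 0.542]
force: [9.5, 13.9, 1.1]
grip_width: 0.248
finger_force: 25.0
```

Run:
```python
from h import *
st();p,r=cur();q0=Mi(p-RG.apply([0,0,.019]));print('grasp',q0)
off=W(q0)-W(ball(.405,0))
off[2]=0
rows(tcp(.405,0),RG,tcp(.405,.28),RG,5)
prev=.405
for g in np.linspace(.405,0,10)[1:]:
    rows(tcp(prev,.28),RG,tcp(g,.28),RG,1);prev=g
```

```text
18.4 mill [-248.9  -88.   127.4] z [ 0.343 -0.003 -0.94 ] y [ 0.002 -1.     0.004] F [ 9.5 13.9  1.1] grip 0.24841720272462814 25.011364817619324
grasp [-255.41900537  -88.01491936  145.24928649]
[{"x": 3.1, "y": -3.7, "z": -4.0, "rx": 0.0, "ry": 0.0, "rz": 0.0}, {"x": 3.1, "y": -3.7, "z": -4.0, "rx": 0.0, "ry": 0.0, "rz": 0.0}, {"x": 3.1, "y": -3.7, "z": -4.0, "rx": 0.0, "ry": 0.0, "rz": 0.0}, {"x": 3.1, "y": -3.7, "z": -4.0, "rx": 0.0, "ry": 0.0, "rz": 0.0}, {"x": 3.1, "y": -3.7, "z": -4.0, "rx": 0.0, "ry": 0.0, "rz": 0.0}]
[{"x": 8.3, "y": 3.9, "z": 3.0, "rx": 0.0, "ry": 0.0, "rz": 0.0}]
[{"x": 8.5, "y": 3.5, "z": 3.1, "rx": 0.0, "ry": 0.0, "rz": 0.0}]
[{"x": 8.6, "y": 3.1, "z": 3.1, "rx": 0.0, "ry": 0.0, "rz": 0.0}]
[{"x": 8.7, "y": 2.7, "z": 3.2, "rx": 0.0, "ry": 0.0, "rz": 0.0}]
[{"x": 8.8, "y": 2.3, "z": 3.2, "rx": 0.0, "ry": 0.0, "rz": 0.0}]
[{"x": 8.9, "y": 1.9, "z": 3.2, "rx": 0.0, "ry": 0.0, "rz": 0.0}]
[{"x": 9.0, "y": 1.4, "z": 3.3, "rx": 0.0, "ry": 0.0, "rz": 0.0}]
[{"x": 9.0, "y": 1.0, "z": 3.3, "rx": 0.0, "ry": 0.0, "rz": 0.0}]
[{"x": 9.1, "y": 0.6, "z": 3.3, "rx": 0.0, "ry": 0.0, "rz": 0.0}]
```

Request:
{"name": "step_arm", "arguments": {"plan": [{"x":0,"y":-1,"z":0,"rx":0,"ry":0,"rz":0},{"x":3.1,"y":-3.7,"z":-4,"rx":0,"ry":0,"rz":0},{"x":3.1,"y":-3.7,"z":-4,"rx":0,"ry":0,"rz":0},{"x":3.1,"y":-3.7,"z":-4,"rx":0,"ry":0,"rz":0},{"x":3.1,"y":-3.7,"z":-4,"rx":0,"ry":0,"rz":0},{"x":3.1,"y":-3.7,"z":-4,"rx":0,"ry":0,"rz":0},{"x":0,"y":0,"z":0,"rx":0,"ry":0,"rz":0}]}}

```text
clock: 19.27
eef_pos: [0.4894, -0.1065, 0.1511]
ee_rot: [3.069, -0.133, 0.545]
force: [-3.3, -7.6, 5.9]
grip_width: 0.248
finger_force: 25.0
```

Run:
```python
from h import *
st();p,r=cur();print('grasp',Mi(p-r.apply([0,0,.019])),ball(.405,.28))
```

```text
19.275 mill [-240.9  -69.9  151.9] z [ 0.345 -0.006 -0.939] y [ 0.002 -1.     0.007] F [-3.3 -7.6  5.9] grip 0.24800811320519756 25.001031160354614
grasp [-247.43668551  -69.74385597  169.77333396] [-247.06499422  -69.45053025  168.95605747]
```

Request:
{"name": "step_arm", "arguments": {"plan": [{"x":8.3,"y":3.9,"z":3,"rx":0,"ry":0,"rz":0},{"x":8.5,"y":3.5,"z":3.1,"rx":0,"ry":0,"rz":0},{"x":8.6,"y":3.1,"z":3.1,"rx":0,"ry":0,"rz":0},{"x":8.7,"y":2.7,"z":3.2,"rx":0,"ry":0,"rz":0},{"x":8.8,"y":2.3,"z":3.2,"rx":0,"ry":0,"rz":0},{"x":8.9,"y":1.9,"z":3.2,"rx":0,"ry":0,"rz":0},{"x":0,"y":0,"z":0,"rx":0,"ry":0,"rz":0}]}}

```text
clock: 20.15
eef_pos: [0.5436, -0.1293, 0.1515]
ee_rot: [3.068, -0.134, 0.547]
force: [-1.7, -7.3, 6.7]
grip_width: 0.247
finger_force: 25.0
```

Run:
```python
from h import *
st();p,r=cur();print('grasp',Mi(p-r.apply([0,0,.019])),ball(.135,.28))
```

```text
20.15 mill [-184.9  -87.7  152.3] z [ 0.346 -0.006 -0.938] y [ 0.001 -1.     0.007] F [-1.7 -7.3  6.7] grip 0.24707356008809297 25.00069409608841
grasp [-191.47518118  -87.53830672  170.11107149] [-191.8634927   -86.96239001  168.95605747]
```

Request:
{"name": "step_arm", "arguments": {"plan": [{"x":9,"y":1.4,"z":3.3,"rx":0,"ry":0,"rz":0},{"x":9,"y":1,"z":3.3,"rx":0,"ry":0,"rz":0},{"x":9,"y":0.6,"z":3.3,"rx":0,"ry":0,"rz":0},{"x":1.4,"y":0,"z":0.5,"rx":0,"ry":0,"rz":0},{"x":0,"y":0,"z":0,"rx":0,"ry":0,"rz":0}]}}

```text
clock: 20.78
eef_pos: [0.5736, -0.1352, 0.1519]
ee_rot: [3.067, -0.134, 0.548]
force: [-1.0, -7.3, 7.7]
grip_width: 0.246
finger_force: 25.0
```

Run:
```python
from h import *
st();p,r=cur();print('grasp',Mi(p-r.apply([0,0,.019])),ball(0,.28))
rows(tcp(0,.28),RG,tcp(0,0),RG,6)
```

```text
20.775 mill [-154.5  -90.9  152.7] z [ 0.347 -0.007 -0.938] y [ 0.001 -1.     0.008] F [-1.  -7.3  7.7] grip 0.246081360476481 25.000802278518677
grasp [-161.10910092  -90.78892847  170.55787094] [-163.          -89.99528337  168.95605747]
[{"x": -1.4, "y": 3.3, "z": 3.8, "rx": 0.0, "ry": 0.0, "rz": 0.0}, {"x": -1.4, "y": 3.3, "z": 3.8, "rx": 0.0, "ry": 0.0, "rz": 0.0}, {"x": -1.4, "y": 3.3, "z": 3.8, "rx": 0.0, "ry": 0.0, "rz": 0.0}, {"x": -1.4, "y": 3.3, "z": 3.8, "rx": 0.0, "ry": 0.0, "rz": 0.0}, {"x": -1.4, "y": 3.3, "z": 3.8, "rx": 0.0, "ry": 0.0, "rz": 0.0}, {"x": -1.4, "y": 3.3, "z": 3.8, "rx": 0.0, "ry": 0.0, "rz": 0.0}]
```

Request:
{"name": "step_arm", "arguments": {"plan": [{"x":1.9,"y":0,"z":0.7,"rx":0,"ry":0,"rz":0},{"x":0,"y":0,"z":0,"rx":0,"ry":0,"rz":0}]}}

```text
clock: 21.02
eef_pos: [0.5755, -0.1354, 0.152]
ee_rot: [3.067, -0.133, 0.548]
force: [-1.9, -9.0, 7.8]
grip_width: 0.247
finger_force: 25.0
```

Run:
```python
from h import *
st();p,r=cur();print('grasp',Mi(p-r.apply([0,0,.019])))
for c in('side','top'):
    p=snap(c,c+'6.png')
a,b=cv2.imread('pics/side6.png'),cv2.imread('pics/top6.png')
cv2.imwrite('pics/m6.png',np.hstack([cv2.resize(a[100:260,200:400],(400,320)),cv2.resize(b[100:260,240:440],(400,320))]))
```

```text
21.025 mill [-152.6  -90.9  152.8] z [ 0.347 -0.007 -0.938] y [ 0.001 -1.     0.008] F [-1.9 -9.   7.8] grip 0.24671867976415515 25.000843405723572
grasp [-159.21244272  -90.78196156  170.57745311]
```

View pics/m6.png

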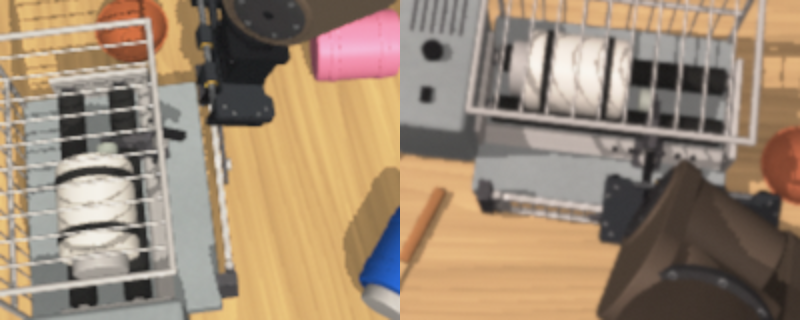

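The gate looks parallel to the mill front (left crop from (205,20) to (230,290)). I'm pushing a little more to find the stop.

Request:
{"name": "step_arm", "arguments": {"plan": [{"x":1.9,"y":0,"z":0.7,"rx":0,"ry":0,"rz":0},{"x":0,"y":0,"z":0,"rx":0,"ry":0,"rz":0}]}}

```text
clock: 21.38
eef_pos: [0.5775, -0.1356, 0.152]
ee_rot: [3.067, -0.133, 0.548]
force: [-2.0, -8.6, 8.8]
grip_width: 0.248
finger_force: 25.0
```

Run:
```python
from h import *
st()
```

```text
21.375 mill [-150.6  -91.   152.8] z [ 0.347 -0.007 -0.938] y [ 0.002 -1.     0.008] F [-2.  -8.6  8.8] grip 0.24780602490852846 25.00086396932602
```

Request:
{"name": "step_arm", "arguments": {"plan": [{"x":1.9,"y":0,"z":0.7,"rx":0,"ry":0,"rz":0},{"x":0,"y":0,"z":0,"rx":0,"ry":0,"rz":0}]}}

```text
clock: 21.62
eef_pos: [0.579, -0.1359, 0.1519]
ee_rot: [3.067, -0.134, 0.547]
force: [-4.7, -10.5, 10.4]
grip_width: 0.249
finger_force: 25.0
```

Run:
```python
from h import *
st()
yaws=[]
for c in('side','top'):
    p=snap(c)
    for n in('gate_hinge','keeper','latch_pivot','latch_ball','mill'):print(c,n,[(Mi(d['position']).round(1),round(d['p'],2)) for d in vision.mark_of(n,p)[:2]])
```

```text
21.625 mill [-149.   -91.1  152.7] z [ 0.346 -0.007 -0.938] y [ 0.001 -1.     0.008] F [ -4.7 -10.5  10.4] grip 0.24909428510788093 25.001290440559387
side gate_hinge [(array([-153.8,  126.4,   69.8]), 0.68), (array([-164.4,  -17.6,   86.2]), 0.56)]
side keeper [(array([ 3.7, -3.9,  7. ]), 0.27), (array([ -70.4, -112.4,   78.6]), 0.17)]
side latch_pivot [(array([-163.1,  -17.6,   82.3]), 0.48)]
side latch_ball []
side mill [(array([ 4.4, -1.9,  3. ]), 0.62)]
top gate_hinge [(array([-159.5,  122.7,   72.9]), 0.71), (array([  0.7, -15.1, 134.1]), 0.68)]
top keeper [(array([-95.4,  -0. , 229.7]), 0.47)]
top latch_pivot [(array([  0. , -15.1, 133.2]), 0.68), (array([-162.5,  -15.6,   84.8]), 0.56)]
top latch_ball []
top mill [(array([ 0.6, -0.4,  1.9]), 0.78)]
```

Request:
{"name": "step_arm", "arguments": {"plan": [{"x":0,"y":1,"z":-1,"rx":0,"ry":0,"rz":0},{"x":-1.4,"y":3.3,"z":3.8,"rx":0,"ry":0,"rz":0},{"x":-1.4,"y":3.3,"z":3.8,"rx":0,"ry":0,"rz":0},{"x":-1.4,"y":3.3,"z":3.8,"rx":0,"ry":0,"rz":0},{"x":-1.4,"y":3.3,"z":3.8,"rx":0,"ry":0,"rz":0},{"x":0,"y":0,"z":0,"rx":0,"ry":0,"rz":0}]}}

```text
clock: 22.98
eef_pos: [0.5769, -0.1491, 0.1353]
ee_rot: [3.07, -0.134, 0.543]
force: [-0.1, -4.9, 3.0]
grip_width: 0.243
finger_force: 25.0
```

Run:
```python
from h import *
st();p,r=cur();print('grasp',Mi(p-r.apply([0,0,.019])),[ball(0,f).round(1) for f in(.1,.05,0)])
```

```text
22.975 mill [-150.  -104.4  136.1] z [ 0.343 -0.005 -0.939] y [ 0.001 -1.     0.006] F [-0.1 -4.9  3. ] grip 0.24302655445711321 25.000165700912476
grasp [-156.52740043 -104.35313814  153.97112388] [array([-163. , -103.6,  154.2]), array([-163. , -106.9,  149.7]), array([-163., -110.,  145.])]
```

Request:
{"name": "step_arm", "arguments": {"plan": [{"x":-1.4,"y":3,"z":3.9,"rx":0,"ry":0,"rz":0},{"x":-1.6,"y":3,"z":4.2,"rx":0,"ry":0,"rz":0},{"x":0,"y":0,"z":0,"rx":0,"ry":0,"rz":0}]}}

```text
clock: 23.35
eef_pos: [0.5758, -0.1546, 0.1262]
ee_rot: [3.071, -0.134, 0.541]
force: [-0.1, -3.6, 0.2]
grip_width: 0.25
finger_force: 25.0
```

Run:
```python
from h import *
st();p,r=cur();print('grasp',Mi(p-r.apply([0,0,.019])))
```

```text
23.35 mill [-150.6 -110.1  127. ] z [ 0.342 -0.004 -0.94 ] y [ 0.002 -1.     0.005] F [-0.1 -3.6  0.2] grip 0.24997728710863507 24.999942183494568
grasp [-157.05374521 -109.98211007  144.85172577]
```

Request:
{"name": "step_arm", "arguments": {"plan": [{"x":0,"y":0,"z":0,"rx":0,"ry":0,"rz":0},{"x":0,"y":0,"z":0,"rx":0,"ry":0,"rz":0},{"x":0,"y":0,"z":0,"rx":0,"ry":0,"rz":0},{"x":0,"y":0,"z":0,"rx":0,"ry":0,"rz":0},{"x":0,"y":0,"z":-20,"rx":0,"ry":0,"rz":0},{"x":0,"y":0,"z":-20,"rx":0,"ry":0,"rz":0},{"x":0,"y":0,"z":-30,"rx":0,"ry":0,"rz":0},{"x":0,"y":0,"z":-40,"rx":0,"ry":0,"rz":0},{"x":-30,"y":0,"z":-40,"rx":0,"ry":0,"rz":0},{"x":-40,"y":0,"z":-40,"rx":0,"ry":0,"rz":0},{"x":-40,"y":0,"z":-40,"rx":0,"ry":0,"rz":0},{"x":0,"y":0,"z":0,"rx":0,"ry":0,"rz":0}], "claw": 60}}

```text
clock: 24.85
eef_pos: [0.3929, -0.1373, 0.3072]
ee_rot: [3.067, -0.135, 0.548]
force: [-0.7, -0.6, 0.8]
grip_width: 0.596
finger_force: 0.0
```

Run:
```python
from h import *
st()
for c in('side','top'):
    p=snap(c,c+'7.png')
    for n in('latch_pivot','latch_ball','stop_face','jar_end','tee_grip','spare_jar','knife','bowl'):print(c,n,[(Mi(d['position']).round(1),round(d['p'],2)) for d in vision.mark_of(n,p)[:2]])
a,b=cv2.imread('pics/side7.png'),cv2.imread('pics/top7.png')
cv2.imwrite('pics/m7.png',np.hstack([cv2.resize(a[110:250,210:350],(400,400)),cv2.resize(b[120:260,280:420],(400,400))]))
```

```text
24.85 mill [-334.2 -109.1  308. ] z [ 0.346 -0.007 -0.938] y [ 0.    -1.     0.007] F [-0.7 -0.6  0.8] grip 0.5964606158883634 0.0
side latch_pivot [(array([-160.8,  -18.5,   86.3]), 0.69), (array([-211. , -339.4,    0.9]), 0.28)]
side latch_ball [(array([-164.9, -109.4,  149.2]), 0.45)]
side stop_face [(array([-10. , -37.2, 111.9]), 0.67)]
side jar_end [(array([-315.9, -191.1,   51.9]), 0.98), (array([  1.8, -16.9, 134.3]), 0.92)]
side tee_grip [(array([-96.9,   4.2, 234.2]), 0.39), (array([-105.8,  -57.5,  113.4]), 0.37)]
side spare_jar [(array([-205.5, -337.1,   -3.6]), 0.81)]
side knife [(array([-215.2,  236.5,    2. ]), 0.69)]
side bowl [(array([ -56.8, -265.6,   -3.3]), 0.94)]
top latch_pivot [(array([-163.9,  -12.7,   85.2]), 0.72)]
top latch_ball [(array([-97.5, -57.3, 113.6]), 0.55), (array([-163.4, -110.3,  144.5]), 0.54)]
top stop_face [(array([-10.2, -37. , 114. ]), 0.56)]
top jar_end [(array([  0. , -15. , 135.6]), 0.61), (array([-435.9,   89.4,   50.6]), 0.59)]
top tee_grip [(array([-99.2, -61.1, 110.8]), 0.47), (array([-158.7,  124.7,   71.6]), 0.36)]
top spare_jar [(array([-215.3, -339.5,    2.4]), 0.97), (array([-163. ,  -13.2,   88.6]), 0.6)]
top knife [(array([-214.8,  238.1,    1.4]), 0.89), (array([-161.9,  -15.7,   87.1]), 0.34)]
top bowl [(array([ -53.3, -262. ,    0.7]), 0.76)]
```

View pics/m7.png

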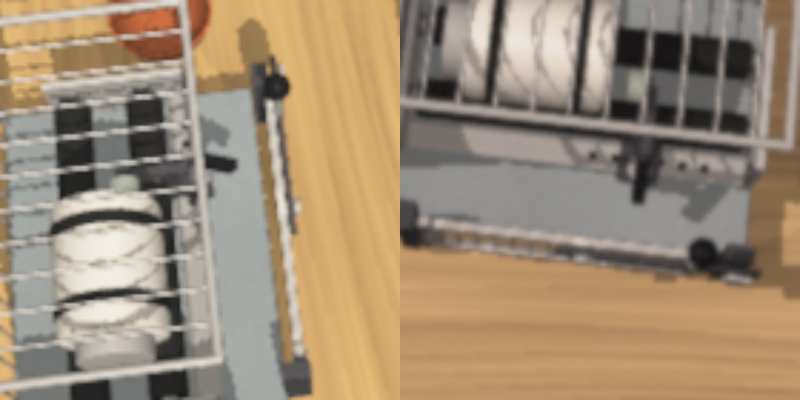

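Run:
```python
from h import *
for c in('side','top'):
    p=snap(c);z=p['z_map'];v,u=np.nonzero(z>0);K=p['intrinsics'];zz=z[v,u]
    P=np.c_[(u-K[0,2])*zz/K[0,0],(v-K[1,2])*zz/K[1,1],zz]@p['T'][:3,:3].T+p['T'][:3,3]
    M=Mi(P)
    s=M[(abs(M[:,0]+163)<14)&(abs(M[:,1]+110)<18)&(M[:,2]>125)];print(c,'ball top',len(s),np.percentile(s[:,2],[50,90,100]).round(1),s.mean(0).round(1))
    for y in(-30,-60,-90,-130,-155,-165):
        s=M[(abs(M[:,0]+164)<8)&(abs(M[:,1]-y)<6)&(M[:,2]>60)&(M[:,2]<130)]
        if len(s):print(y,len(s),np.percentile(s[:,2],[50,90]).round(1),s[:,0].mean().round(1))
```

```text
side ball top 74 [155.2 159.  160.2] [-164.8 -108.6  154. ]
-30 17 [ 98.  102.5] -161.9
-60 20 [ 98.1 103. ] -161.1
-90 14 [ 97.6 104.4] -161.8
-155 13 [ 97.6 102.1] -163.0
-165 11 [ 97.1 100.3] -164.1
top ball top 88 [153.8 157.  160.2] [-166.6 -109.6  153.3]
-30 28 [ 96.3 101. ] -163.0
-60 33 [ 95.9 101.3] -162.9
-90 27 [ 95.9 101. ] -163.9
-130 15 [94.  95.5] -167.0
-155 34 [93.6 97.3] -163.5
-165 20 [94.8 96.9] -165.9
```

```bash
python3 -c "
from station import arm
print(arm.sign_off())"
```

```text
the job is handed in; nothing more can be done
None
```

The job is handed in, no verdict returned: by my measurements the end stop is pinned in the fourth hole (slide 0.06) about 2 cm clear of the unmoved jar, and the gate is shut with its latch bar down, but I turned the handle only about 0.7 rad (the gripper would hit the hood at a full quarter turn) and held the plunger drawn by hand during the slide instead of parking it.

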